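Make up two column kits

ROBOT

A 6-joint arm with a two-finger parallel gripper is mounted at the origin on a cart in front of the work surface, level with it; the furniture and walls round the work are solid. World frame = base frame: x ahead of the robot, y to its left, z up, the work surface at z = 0. Lengths are in m, angles in rad, forces in N, time in s.
With the tool pointing down it reaches from about 0.375 to 0.975 m from the base axis. Payload 3.8 kg.
Tool frame: the origin (TCP) lies on the centre line of the jaws, within the pads' length; the fingertips stand env.finger_overhang ahead of it and the grasp point (between the pads) lies 3 mm ahead of it (env.finger_overhang is the distance from the TCP to the fingertips, in m); z points along the fingers, y is the line along which they close (so a half turn about z gives the same grasp; the last joint's range is limited). The gripper opens to 88 mm and grips with 3 to 60 N. Pads are 18 mm wide; open, the fingers measure 123 mm over their backs; the gripper's body (75 mm by 187 mm) begins 45 mm behind the grasp point.
Start: joints at [-1.293, 0.264, 1.604, -0, 1.274, -0.037], TCP at [0.209, -0.642, 0.261] pointing down, gripper open.
Joint ranges: [-2.63, 2.63], [-0.94, 2.18], [0.31, 2.57], [-1.31, 4.45], [0, 2.66], [-2.55, 2.55]. Speed limits (rad/s): [2.57, 2.57, 3.14, 3.14, 3.14, 3.14].

INTERFACE

Orientations are given as [roll, pitch, yaw] about the fixed x, y, z axes, in that order (R = Rz(yaw) Ry(pitch) Rx(roll)).
In Python, from workcell import env gives the robot as it stands.
- The arm moves only by the tool shift_gripper, called as name(argument=value, ...) on one line, values as JSON. Schema: {"type":"object","properties":{"moves":{"type":"array","items":{"type":"number"},"minItems":6,"maxItems":72},"aperture":{"type":"number"},"grip_n":{"type":"number"},"only":{"type":"string"},"quiet":{"type":"boolean"},"lines":{"type":"string"}},"required":["moves"],"additionalProperties":false}. moves is one flat list of numbers that holds 1 to 12 rows one after another, with no inner brackets; each row has 6 numbers: dx, dy, dz in shares of the most that a row can go, 1 being 50 mm, then a rotation vector rx, ry, rz in a scale on which 1.0 is pi/2 rad; each row shifts and turns the commanded pose from where the row before left it, along the tool's axes as they then stand; what a row does not reach is not made up. A row lasts 1/10 s, in which the tool goes at most 0.05 m and 0.15 rad, less where a joint would pass 70% of its speed; a pose out of reach is approached as far as the arm can. aperture is the opening from 0.0 (shut) to 1.0 (fully open), set as the call begins (left out keeps the last). The fingers move at their own pace and stop on an object; grip_n is the grip in N (left out, the last holds). Time passes only in rows, so rows that do not move let the fingers close. The tool returns the time, the measured TCP pose, the force, the opening and the grip force at its end. only (a regular expression) keeps the lines of the reply that match it, lines (a string "A,B") keeps lines A to B, and quiet returns only ok. No shift or turn number may pass 1 either way. Input that does not fit is refused with a message, and nothing moves.
- env.state(): the state, without advancing time (a new reading comes with each control period).
- env.capture(name): name is "scene" or "top" or "wrist"; returns the picture (480x640x3 uint8, red, green, blue); there is no depth.
- env.camera_params(name): a dict with "fov_y" (degrees; the focal length in pixels is half the picture's height over the tangent of half this angle, whatever the lens; pixels are square), "cx", "cy" (the principal point, pixels), "world_from_camera" (4x4, takes a point from camera to world coordinates). Camera axes: x right, y up, looking along -z (the intrinsics and any distortion apply to the point x, -y, -z); pixel columns grow to the right and rows downward; lengths in m; the calibration is good to about 2 mm. A picture is of the moment at which its call begins: read the wrist's pose just before it. camera_params takes no time and is no camera call; for the wrist camera it gives the pose at the moment of the call.
- env.finish_job(): hands the job in; it is judged then, once.
The state is a dict: "time": time; "joint_positions": joint angles; "qd": joint speeds; "tau": joint torques, N m; "position": TCP position; "tool_rot": TCP orientation; "contact_force": force on the tool from outside, world axes, zero at the start; "ft_torque": the same for the moment, N m; "finger_gap": opening from 0.0 (shut) to 1.0 (fully open); "gripper_force": force on a finger pad.
Only numpy, scipy, OpenCV 4.12 (cv2) and the standard library are available. Lean on these libraries where they do the work, as an engineer would, in place of code of your own. Each camera call takes 0.05 s, during which the arm holds its last target. There are 200 camera calls.

TASK

Make up the two column kits from the stock on the bench. Into the wide three-compartment tray go the long column (in the full-length lane), the large syringe (in the longer pocket) and the small bottle, standing upright (in the small pocket); into the narrow two-compartment tray go the short column (in the longer compartment) and the tube cutter, lying flat (in the shorter one). Everything rests on the compartment floor inside its walls, and the small syringe stays where it lies.

Things in the scene. Friction and masses are not known exactly. Their poses are not given: they have to be found in the camera images.
- long_column: Loose light-steel separation column, the longer of two: 172 long, 17 wide, 15 high (mm), 0.15 kg. A tube of 11 diameter, axis 9 above the underside, with a hex fitting (17 wide, about 16 long) at each end; free tube over the middle 120. Own y axis along its length; origin at mid-length on the underside. Lies roughly along world x.
- short_column: Loose light-steel separation column, the shorter of two: 122 long, 17 wide, 15 high, 0.1 kg. A tube of 11 diameter, axis 9 above the underside, hex fittings at both ends; free tube over the middle 70. Own y axis along its length; origin at mid-length on the underside. Lies roughly along world x.
- large_syringe: Loose clear plastic syringe, the larger of two: 116 long, 0.03 kg. Barrel 16 diameter, axis 11 above the underside, from y=-31 to y=+58 (nozzle end); finger flange 32 wide, 19 high at y=-32; plunger disc 20 diameter at y=-57. Grip the barrel at about y=+10. Own y axis along its length; origin at mid-length on the underside. Lies roughly along world x.
- small_syringe: Bystander, not wanted: loose clear plastic syringe, the smaller of two: 92 long, barrel 13 diameter, flange 26 wide, lying 17 high. It stays where it lies. To the right of this stock (about y below -0.45, x beyond 0.4 m) stands a tall solid instrument. Its own y axis is its length; origin at mid-length on the underside.
- tube_cutter: Loose yellow block-shaped tube cutter, lying flat: 66 long, 32 wide, 13 high (a round button rises to 16), 0.05 kg. Grip it across its width. Own y axis along its length; origin at mid-length on the underside. Lies roughly along world x.
- small_bottle: Loose small amber laboratory bottle with a white screw cap, standing: 38 diameter up to the shoulder at about 40 high, cap 24 diameter, 62 high in all, 0.08 kg. Origin at the centre of its underside, z up. Grip the body at about 30 above its underside, from any side.
- tray_wide: Fixed grey kit tray with three compartments, 200 (its x) by 141 (its y), walls 3 thick and 14 high, inner floor at z=3. Origin at the centre of the underside. Compartments (centre x, y; inner size): full-length lane at (0, +34.5), 194 by 66; pocket at (+31, -34.5), 132 by 66; small pocket at (-67.5, -34.5), 59 by 66.
- tray_narrow: Fixed grey kit tray with two compartments in a row, 239 (its x) by 72 (its y), walls 3 thick and 14 high, inner floor at z=3. Origin at the centre of the underside, z up; x along the row. Compartments (centre x, y; inner size x by y): longer at (-44.5, 0), 144 by 66; shorter at (+73.5, 0), 86 by 66.

How it is judged:
At the end, for the whole second after the job is handed in: Each of the five rests still on its compartment floor (origin under 22 mm), lengths level and bottle upright to 0.15 rad; off the compartment centre at most 12 mm in tray x, and in tray y 24 mm (columns), 22 (syringe), 19 (cutter), 16 (bottle). Small syringe moved under 30 mm (x of long_column in the frame of tray_wide between -0.012 and 0.012 m and y of long_column in the frame of tray_wide between 0.0105 and 0.0585 m and z of each of long_column, large_syringe, small_bottle in the frame of tray_wide below 0.022 m and linear speed of each of long_column, large_syringe, small_bottle, short_column, tube_cutter below 0.02 m/s and angular speed of each of long_column, large_syringe, small_bottle, short_column, tube_cutter below 0.2 rad/s and angle between long_column's own y axis and vertical between 1.42 and 1.72 rad and x of large_syringe in the frame of tray_wide between 0.019 and 0.043 m and y of large_syringe in the frame of tray_wide between -0.0565 and -0.0125 m and angle between large_syringe's own y axis and vertical between 1.42 and 1.72 rad and x of small_bottle in the frame of tray_wide between -0.0795 and -0.0555 m and y of small_bottle in the frame of tray_wide between -0.0505 and -0.0185 m and angle between small_bottle's own z axis and vertical below 0.15 rad and x of short_column in the frame of tray_narrow between -0.0565 and -0.0325 m and y of short_column in the frame of tray_narrow between -0.024 and 0.024 m and z of each of short_column, tube_cutter in the frame of tray_narrow below 0.022 m and angle between short_column's own y axis and vertical between 1.42 and 1.72 rad and x of tube_cutter in the frame of tray_narrow between 0.0615 and 0.0855 m and y of tube_cutter in the frame of tray_narrow between -0.019 and 0.019 m and angle between tube_cutter's own y axis and vertical between 1.42 and 1.72 rad and distance of small_syringe from where it was at the start of the episode below 0.03 m); the robot touches nothing.
It fails at once if the small syringe is moved from its place by more than 30 mm (distance of small_syringe from where it was at the start of the episode above 0.03 m).
It also fails if it takes over 128 s, if anything falls off the work surface, if the arm or the gripper's body presses on something with over 40 N, if the wrist force passes 120 N, or if a joint passes its speed limit or range.

## Working session

There is one attempt and no reset: what is moved stays moved. The work goes in short steps, Python scripts to look and compute and a tool call to move; the robot and the scene stay as the last step left them, time stands still between calls to the robot, and variables do not carry over. Pictures are saved under pics/ and viewed, at most 14 in all, crops included, and the job is handed in when it is done.

```bash
ls; mkdir -p pics
```

Run:
```python
from workcell import env
import cv2,json
print(env.state(), env.finger_overhang)
for n in ("scene","top","wrist"):
    p=env.camera_params(n); print(n,{k:(v if not hasattr(v,'tolist') else v.tolist()) for k,v in p.items()})
for n in ("scene","top"):
    cv2.imwrite(f"pics/{n}0.png",env.capture(n)[:,:,::-1])
```

```text
pics
workcell.py
{'time': 0.0, 'joint_positions': array([-1.29288223e+00,  2.64754906e-01,  1.60534764e+00,  7.30066570e-06,
        1.27370900e+00, -3.69189426e-02]), 'qd': array([-1.48602075e-03,  1.64638451e-03, -2.03081778e-03,  6.78382612e-05,
        1.96516684e-04,  7.48862480e-04]), 'tau': array([ 2.62788948e-03, -5.02102518e+01, -3.56871200e+01,  7.27865612e-02,
        2.93343246e-02, -1.99601818e-04]), 'position': array([ 0.2088273 , -0.64119586,  0.25940101]), 'tool_rot': array([-3.13937554e+00, -8.88716307e-05,  3.14830795e-01]), 'contact_force': array([ 1.24551152, -0.97276199, -0.2065259 ]), 'ft_torque': array([-0.00947313,  0.0241875 , -0.02027654]), 'gripper_force': 0.0, 'finger_gap': 0.9983358015444216} 0.022
scene {'fov_y': 56.14921803294908, 'cx': 316.8801102863121, 'cy': 236.67143810905338, 'world_from_camera': [[0.5382096287984601, 0.45503511374601313, -0.7094176772020674, -0.15406478831947204], [-0.8424688235845462, 0.3144455668323938, -0.43745887439566855, -0.47078865010683063], [0.024014094958888333, 0.8331068543455921, 0.5525905287694479, 0.596765659262077], [0.0, 0.0, 0.0, 1.0]]}
top {'fov_y': 55.415297253765814, 'cx': 319.25033824698846, 'cy': 237.20801091404033, 'world_from_camera': [[-0.024470612245014508, 0.9912308836410701, -0.12985578328475614, 0.4406040152212197], [-0.9993355452634455, -0.027764221052076585, -0.023613894265531236, -0.018233243451338206], [-0.027012165951037826, 0.12919165354431703, 0.9912516630730659, 0.9476971341638362], [0.0, 0.0, 0.0, 1.0]]}
wrist {'fov_y': 67.43962492344893, 'cx': 317.1993880158253, 'cy': 243.19078053598534, 'world_from_camera': [[0.3097818021210062, 0.9168882139640093, 0.25169671862888515, 0.27237399964019715], [-0.9508062323756564, 0.2991912362304033, 0.08032504365718963, -0.6192142571461036], [-0.001656366586290468, -0.26419804552041914, 0.9644670285670318, 0.38361056652364817], [0.0, 0.0, 0.0, 1.0]]}
```

View pics/scene0.png

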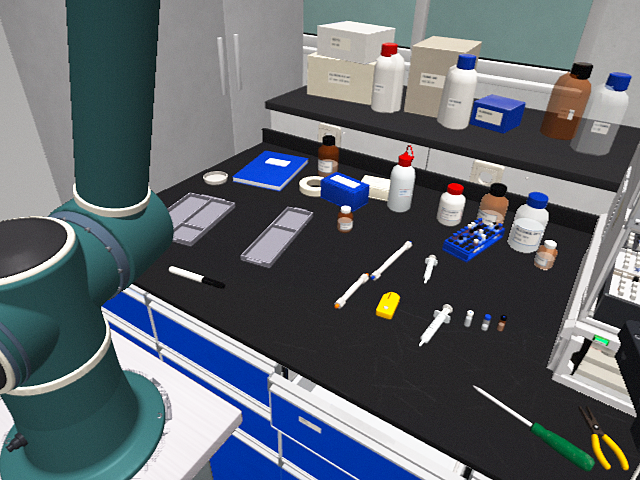

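View pics/top0.png

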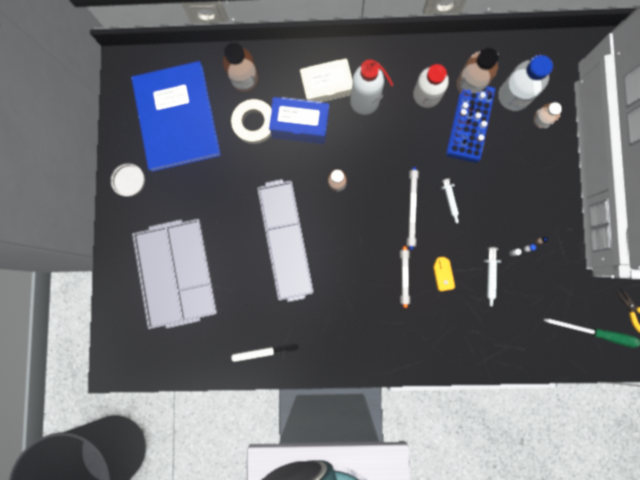

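The scene and top views show the wide tray (top ≈ (175,273)), the narrow tray ≈ (285,240), the long column (412,208), short column (405,277), cutter (444,273), large syringe (492,275), small syringe (451,200) and candidate bottles at (338,180) and (547,115). Next I'll enlarge crops of these.

Create h.py:
```python
from workcell import env
import numpy as np, cv2
from scipy.spatial.transform import Rotation as R
def ray(cam,uv,T=None):
    p=env.camera_params(cam); T=np.array(p["world_from_camera"]) if T is None else T
    f=240/np.tan(np.radians(p["fov_y"]/2))
    d=T[:3,:3]@np.array([(uv[0]-p["cx"])/f,-(uv[1]-p["cy"])/f,-1])
    return T[:3,3],d/np.linalg.norm(d)
def plane(cam,uv,z,T=None):
    o,d=ray(cam,uv,T); return o+d*(z-o[2])/d[2]
def tri(r1,r2):
    (o1,d1),(o2,d2)=r1,r2
    s=np.linalg.lstsq(np.c_[d1,-d2],o2-o1,rcond=None)[0]
    a,b=o1+s[0]*d1,o2+s[1]*d2
    return (a+b)/2,np.linalg.norm(a-b)
def proj(cam,X,T=None):
    p=env.camera_params(cam); T=np.array(p["world_from_camera"]) if T is None else T
    f=240/np.tan(np.radians(p["fov_y"]/2)); c=T[:3,:3].T@(np.array(X)-T[:3,3])
    return np.array([p["cx"]+f*c[0]/-c[2],p["cy"]-f*c[1]/-c[2]])
def crop(im,c0,r0,c1,r1,k,name):
    cv2.imwrite(name,cv2.resize(im[r0:r1,c0:c1],None,fx=k,fy=k,interpolation=cv2.INTER_CUBIC))
```

Run:
```python
from h import *
t=cv2.imread("pics/top0.png"); s=cv2.imread("pics/scene0.png")
crop(t,240,160,520,320,2.8,"pics/c1.png"); crop(t,120,170,320,335,3.5,"pics/c2.png"); crop(s,150,180,560,355,1.9,"pics/c3.png")
```

```text
(no output)
```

View pics/c1.png

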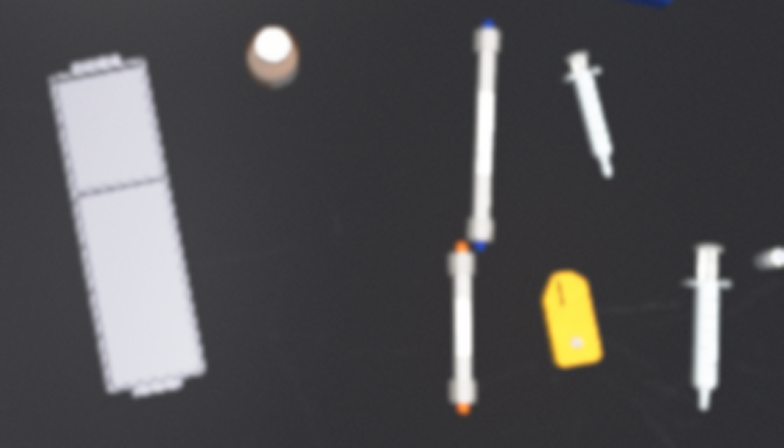

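View pics/c2.png

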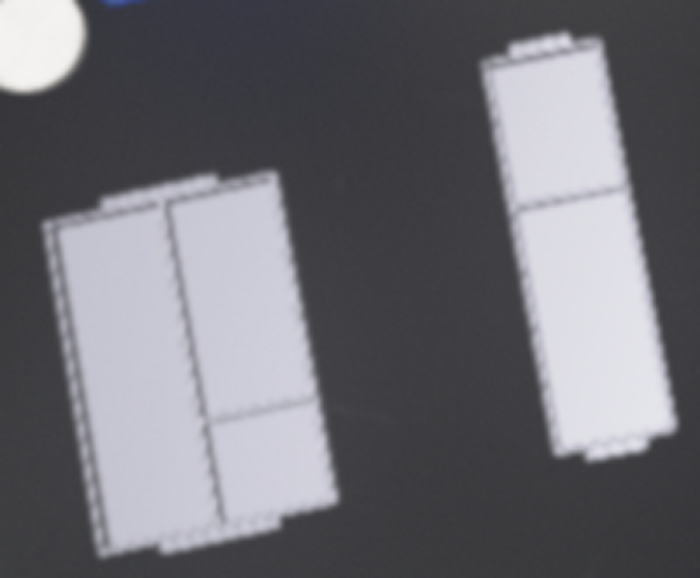

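View pics/c3.png

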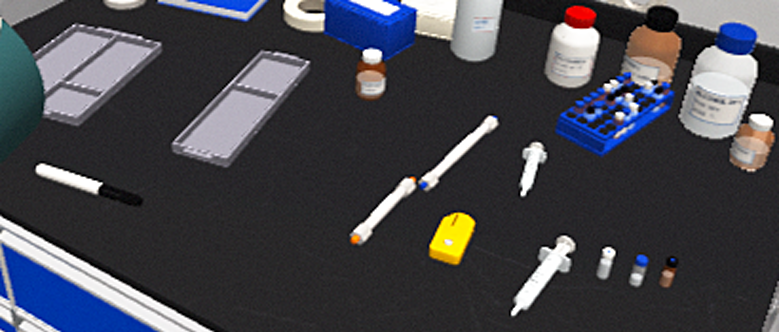

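The crops show both trays with x pointing away from the robot. The lane is on the left, the wide tray's small pocket is near the robot, and the narrow tray's short compartment is far. Both columns' end tips, the syringe ends and the bottle cap are clear. The next script triangulates those pixels.

Run:
```python
from h import *
np.set_printoptions(precision=4,suppress=True)
A=lambda x,y:(240+x/2.8-.3,160+y/2.8-.3); B=lambda x,y:(120+x/3.5-.35,170+y/3.5-.35); S=lambda x,y:(150+x/1.9-.25,180+y/1.9-.25)
pts={"long+":(A(488,22),S(492,120)),"long-":(A(480,246),S(424,185)),"short+":(A(460,245),S(413,181)),"short-":(A(463,410),S(354,240)),
"cut":(A(573,318),S(453,240)),"nozz":(A(703,407),S(514,314)),"plun":(A(708,247),S(566,240)),"cap":(A(272,44),S(372,54)),
"nTL":(B(482,62),S(258,52)),"nTR":(B(601,40),S(310,62)),"nBR":(B(677,431),S(230,163)),"nBL":(B(556,456),S(175,150)),"wTL":(B(43,220),S(82,26)),"wTR":(B(277,173),S(161,42)),"wBR":(B(338,501),S(77,123))}
D={}
for k,(a,b) in pts.items():
    X,e=tri(ray("top",a),ray("scene",b)); D[k]=X; print(k,X,"err %.4f"%e,"top-plane",plane("top",a,.014 if k[1] in "TB" else .01)[:2])
d=lambda a,b:np.linalg.norm(D[a]-D[b])
print("long",d("long+","long-"),"short",d("short+","short-"),"syr",d("nozz","plun"),"n",d("nTL","nTR"),d("nTL","nBL"),"w",d("wTL","wTR"),d("wTR","wBR"))
w=[plane("top",B(*p),.014) for p in [(43,220),(277,173),(338,501),(100,556)]]; n=[plane("top",B(*p),.014) for p in [(482,62),(601,40),(677,431),(556,456)]]
for q in (w,n):
    q=np.array(q); print(q.mean(0),[np.linalg.norm(q[i]-q[i-1]) for i in range(4)],[np.degrees(np.arctan2(*(q[a]-q[b])[1::-1])) for a,b in((0,3),(1,2))])
```

```text
long+ [ 0.7049 -0.197   0.0072] err 0.0044 top-plane [ 0.7053 -0.1984]
long- [ 0.537  -0.1844  0.0097] err 0.0009 top-plane [ 0.5367 -0.184 ]
short+ [ 0.5384 -0.1702  0.0081] err 0.0011 top-plane [ 0.5379 -0.1694]
short- [ 0.4182 -0.1658  0.0092] err 0.0002 top-plane [ 0.4182 -0.1658]
cut [ 0.4817 -0.2484  0.0037] err 0.0036 top-plane [ 0.4824 -0.2485]
nozz [ 0.4162 -0.3382  0.0075] err 0.0000 top-plane [ 0.4163 -0.3374]
plun [ 0.5308 -0.3469  0.0167] err 0.0003 top-plane [ 0.5315 -0.3494]
cap [ 0.6803 -0.035   0.0587] err 0.0004 top-plane [ 0.6935 -0.0361]
nTL [0.6714 0.1339 0.0104] err 0.0051 top-plane [0.672  0.1313]
nTR [0.6834 0.0596 0.0136] err 0.0000 top-plane [0.6833 0.0596]
nBR [0.4506 0.0183 0.0073] err 0.0032 top-plane [0.4495 0.0193]
nBL [0.4381 0.0895 0.0036] err 0.0040 top-plane [0.4369 0.0899]
wTL [0.5875 0.3938 0.008 ] err 0.0089 top-plane [0.5838 0.3947]
wTR [0.6072 0.2542 0.0167] err 0.0013 top-plane [0.6081 0.2545]
wBR [0.4137 0.2195 0.0046] err 0.0004 top-plane [0.4141 0.2169]
long 0.1683554530636622 short 0.12030375985041944 syr 0.11526069267620792 n 0.07528958816984312 0.2375820402819737 w 0.1412256428284857 0.19698307256908437
[0.498  0.3054 0.014 ] [np.float64(0.20171949024951025), np.float64(0.14237717867136745), np.float64(0.19760670045158196), np.float64(0.14151299595221878)] [np.float64(11.18818810751648), np.float64(10.94835888034926)]
[0.5604 0.075  0.014 ] [np.float64(0.2387767886621046), np.float64(0.0725768455723529), np.float64(0.23721544809364917), np.float64(0.07165680880014337)] [np.float64(9.998569113585093), np.float64(9.779287812095951)]
```

Create plan.py:
```python
import sys
from h import *
def go(x,y,z,yaw,p=None):
    s=env.state(); p=s["position"] if p is None else np.array(p)
    Rt=R.from_euler("xyz",[np.pi,0,yaw]); Rc=R.from_euler("xyz",s["tool_rot"])
    return (Rc.inv()*Rt).as_rotvec().round(3),Rt.inv().apply(np.array([x,y,z])-p).round(4)
if __name__=="__main__":
    a=[float(v) for v in sys.argv[1:]]; p=None
    for i in range(0,len(a),4):
        r,t=go(*a[i:i+4],p); print("rot",r,"then move",t); p=a[i:i+3]
```

Run:
```python
from h import *
for uv in [(555,385),(562,345),(600,210)]: print(plane("scene",uv,0))
```

```bash
python3 plan.py .22 -.36 .16 -.087  .4635 -.342 .16 -.087 .4635 -.342 .027 -.087
```

```text
[ 0.46447813 -0.55287212  0.        ]
[ 0.56605794 -0.54915583  0.        ]
[ 1.16031358 -0.56125547  0.        ]
rot [-0.002  0.     0.402] then move [-0.0133 -0.2812  0.0995]
rot [-0.002  0.     0.402] then move [ 0.241  -0.0391 -0.    ]
rot [-0.002  0.     0.402] then move [ 0.    -0.     0.133]
```

Careful with the scale: shifts go in shares of 50 mm and turns go in shares of pi/2 rad. That gives: -0.04 m is -0.8, 0.014 m is 0.28, 0.134 rad / 1.5708 = 0.0853.

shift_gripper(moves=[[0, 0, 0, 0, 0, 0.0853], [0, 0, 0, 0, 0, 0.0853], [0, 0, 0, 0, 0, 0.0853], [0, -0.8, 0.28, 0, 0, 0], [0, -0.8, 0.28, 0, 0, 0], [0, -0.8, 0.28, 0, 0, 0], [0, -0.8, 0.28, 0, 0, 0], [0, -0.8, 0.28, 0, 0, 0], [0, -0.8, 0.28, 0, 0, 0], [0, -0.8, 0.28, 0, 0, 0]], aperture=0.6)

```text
refused: moves[0]: [0, 0, 0, 0, 0, 0.0853] is not of type 'number' (schema: type "number"). Nothing was moved.
```

The error is about the shape of the input: one flat list, 6 numbers to a row, no inner brackets. Fixing that and sending the same move.

shift_gripper(moves=[0, 0, 0, 0, 0, 0.0853, 0, 0, 0, 0, 0, 0.0853, 0, 0, 0, 0, 0, 0.0853, 0, -0.8, 0.28, 0, 0, 0, 0, -0.8, 0.28, 0, 0, 0, 0, -0.8, 0.28, 0, 0, 0, 0, -0.8, 0.28, 0, 0, 0, 0, -0.8, 0.28, 0, 0, 0, 0, -0.8, 0.28, 0, 0, 0, 0, -0.8, 0.28, 0, 0, 0], aperture=0.6)

```text
time: 1.1
position: [0.2331, -0.361, 0.1617]
tool_rot: [-3.141, 0.0, -0.088]
contact_force: [0.3, 1.6, -0.6]
finger_gap: 0.6
gripper_force: 0.0
```

shift_gripper(moves=[0.8, -0.12, 0, 0, 0, 0, 0.8, -0.12, 0, 0, 0, 0, 0.8, -0.12, 0, 0, 0, 0, 0.8, -0.12, 0, 0, 0, 0, 0.6, -0.12, 0, 0, 0, 0, 0, 0, 0, 0, 0, 0, 0, 0, 0, 0, 0, 0])

```text
time: 1.8
position: [0.4252, -0.349, 0.162]
tool_rot: [-3.141, 0.002, -0.086]
contact_force: [-0.9, 0.1, -0.4]
finger_gap: 0.598
gripper_force: 0.0
```

```bash
python3 plan.py .4635 -.342 .16 -.087
```

Run:
```python
from h import *
T=np.array(env.camera_params("wrist")["world_from_camera"]); im=env.capture("wrist")
cv2.imwrite("pics/w1.png",im[:,:,::-1]); np.save("w1.npy",T)
for X in [(.4162,-.338,.011),(.531,-.348,.011),(.4635,-.342,.011),(.482,-.2485,.013)]: print(proj("wrist",X,T).round(1))
```

```text
rot [-0.001  0.002  0.001] then move [ 0.0375 -0.0103  0.002 ]
[305.9 244.5]
[304.7  88. ]
[305.3 184.2]
[178.1 170.4]
```

View pics/w1.png

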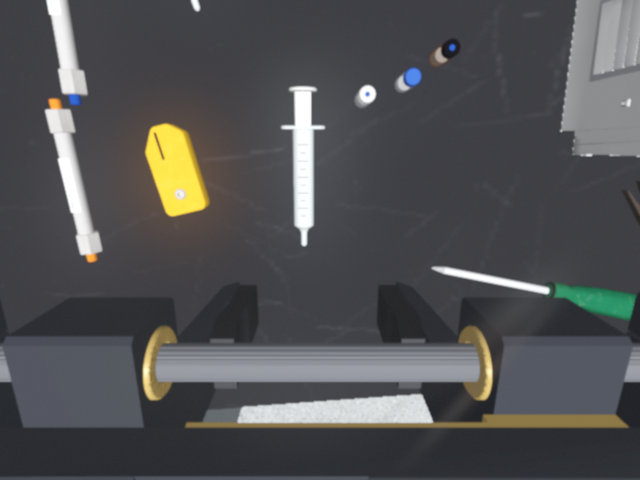

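The wrist picture shows the syringe nozzle at (304,244) and the plunger at (303,88), within 2 px of my prediction. The cutter is at about (177,171). Grasping the syringe next.

Scaled: 0.04 m is 0.8, 0.0375 m is 0.75.

shift_gripper(moves=[0.75, -0.2, 0, 0, 0, 0, 0, 0, 0.8, 0, 0, 0, 0, 0, 0.8, 0, 0, 0, 0, 0, 0.6, 0, 0, 0, 0, 0, 0.3, 0, 0, 0, 0, 0, 0.2, 0, 0, 0, 0, 0, 0, 0, 0, 0, 0, 0, 0, 0, 0, 0])

```text
time: 2.65
position: [0.4641, -0.3438, 0.0291]
tool_rot: [3.14, -0.002, -0.088]
contact_force: [0.3, -0.1, -0.5]
finger_gap: 0.599
gripper_force: 0.0
```

```bash
python3 plan.py .4635 -.342 .027 -.087
```

Run:
```python
from h import *
T=np.load("w1.npy")
for a,b in [((147,152),(170,215)),((187,135),(207,207))]:
    p,q=plane("wrist",a,.013,T),plane("wrist",b,.013,T); print(p,q,np.arctan2(*(p-q)[1::-1]))
```

```text
rot [ 0.001 -0.002 -0.001] then move [-0.0008 -0.0017  0.0021]
[ 0.49711006 -0.22816481  0.013     ] [ 0.44916467 -0.2359198   0.013     ] 0.1603575590321565
[ 0.50644527 -0.25969323  0.013     ] [ 0.45289178 -0.2653925   0.013     ] 0.10602297786710159
```

Scaled: 0.002 m is 0.04, -0.0015 m is -0.03.

shift_gripper(moves=[0, -0.03, 0.04, 0, 0, 0, 0, 0, 0, 0, 0, 0, 0, 0, 0, 0, 0, 0, 0, 0, 0, 0, 0, 0, 0, 0, 0, 0, 0, 0, 0, 0, 0, 0, 0, 0, 0, 0, 0, 0, 0, 0, 0, 0, 0, 0, 0, 0], aperture=0, grip_n=10)

```text
time: 3.45
position: [0.4638, -0.3414, 0.0259]
tool_rot: [3.141, -0.0, -0.087]
contact_force: [-0.0, 0.1, 1.8]
finger_gap: 0.172
gripper_force: 10.0
```

shift_gripper(moves=[0, 0, -0.4, 0, 0, 0, 0, 0, -0.8, 0, 0, 0, 0, 0, -0.8, 0, 0, 0, 0, 0, 0, 0, 0, 0])

```text
time: 3.85
position: [0.4672, -0.3442, 0.132]
tool_rot: [3.135, -0.009, -0.087]
contact_force: [1.2, -0.0, 0.4]
finger_gap: 0.172
gripper_force: 10.0
```

Run:
```python
from h import *
c,s=np.cos,np.sin
def tray(o,th,x,y): return np.array(o)+[c(th)*x-s(th)*y,s(th)*x+c(th)*y]
W=((.498,.3054),np.radians(11.05)); N=((.5604,.075),np.radians(9.9))
for n,t,x,y in [("lane",W,0,.0345),("pocket",W,.031,-.0345),("small",W,-.0675,-.0345),("nlong",N,-.0445,0),("nshort",N,.0735,0)]: print(n,tray(*t,x,y).round(4))
```

```text
lane [0.4914 0.3393]
pocket [0.535  0.2775]
small [0.4384 0.2586]
nlong [0.5166 0.0673]
nshort [0.6328 0.0876]
```

Scaled: -0.14 rad / 1.5708 = -0.0891.

```bash
python3 plan.py .5252 .2756 .13 .193
```

```text
rot [ 0.008 -0.008 -0.28 ] then move [ 0.1758 -0.5971  0.002 ]
```

shift_gripper(moves=[0, 0, 0, 0, 0, -0.0891, 0, 0, 0, 0, 0, -0.0891, 0, 0, 0, 0, 0, 0])

```text
time: 4.15
position: [0.4631, -0.341, 0.1249]
tool_rot: [-3.141, 0.001, 0.193]
contact_force: [0.5, -0.4, -0.6]
finger_gap: 0.172
gripper_force: 10.0
```

```bash
python3 plan.py .5252 .2756 .13 .193
```

```text
rot [-0.001  0.001  0.   ] then move [ 0.1792 -0.5932 -0.0051]
```

Scaled: -0.04 m is -0.8, -0.03 m is -0.6.

shift_gripper(moves=[0.24, -0.6, 0, 0, 0, 0, 0.24, -0.8, 0, 0, 0, 0, 0.24, -0.8, 0, 0, 0, 0, 0.24, -0.8, 0, 0, 0, 0, 0.24, -0.8, 0, 0, 0, 0, 0.24, -0.8, 0, 0, 0, 0, 0.24, -0.8, 0, 0, 0, 0, 0.24, -0.8, 0, 0, 0, 0, 0.24, -0.8, 0, 0, 0, 0, 0.24, -0.8, 0, 0, 0, 0, 0.24, -0.8, 0, 0, 0, 0, 0.24, -0.8, 0, 0, 0, 0])

```text
time: 5.35
position: [0.5144, 0.1492, 0.125]
tool_rot: [3.141, 0.001, 0.189]
contact_force: [0.9, 0.3, 0.1]
finger_gap: 0.176
gripper_force: 10.0
```

shift_gripper(moves=[0.24, -0.8, 0, 0, 0, 0, 0.24, -0.8, 0, 0, 0, 0, 0.24, -0.6, 0, 0, 0, 0, 0, -0.26, 0, 0, 0, 0, 0, 0, 0, 0, 0, 0, 0, 0, 0, 0, 0, 0, 0, 0, 0, 0, 0, 0])

```text
time: 6.05
position: [0.5263, 0.2736, 0.1253]
tool_rot: [3.141, 0.001, 0.191]
contact_force: [0.7, -0.9, -0.5]
finger_gap: 0.172
gripper_force: 10.0
```

```bash
python3 plan.py .5252 .2756 .03 .193
```

Run:
```python
from h import *
T=np.array(env.camera_params("wrist")["world_from_camera"]); im=env.capture("wrist")
cv2.imwrite("pics/w2.png",im[:,:,::-1]); np.save("w2.npy",T)
```

```text
rot [ 0.001  0.001 -0.002] then move [-0.0006 -0.0022  0.0953]
```

View pics/w2.png

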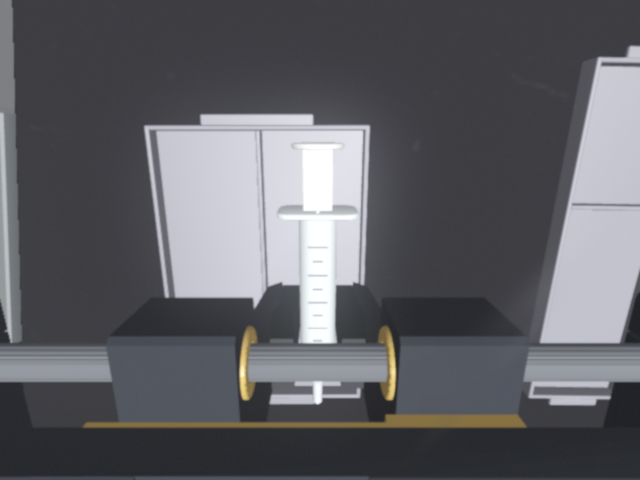

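The syringe hangs straight in the jaws. The tray's far rim corners are at (146,127) and (369,126), with the divider at x≈259. I'll check these against the tray pose.

Run:
```python
from h import *
T=np.load("w2.npy")
c,s=np.cos(np.radians(11.05)),np.sin(np.radians(11.05))
f=lambda x,y:(.498+c*x-s*y,.3054+s*x+c*y,.014)
for uv,l in [((146,127),(.1,.0705)),((369,126),(.1,-.0705)),((259,131),(.1,0))]: print(plane("wrist",uv,.014,T).round(4),np.round(f(*l),4))
```

```bash
python3 plan.py .5252 .2756 .03 .193
```

```text
[0.5819 0.3942 0.014 ] [0.5826 0.3938 0.014 ]
[0.6089 0.2579 0.014 ] [0.6097 0.2554 0.014 ]
[0.5929 0.3248 0.014 ] [0.5961 0.3246 0.014 ]
rot [ 0.001  0.001 -0.002] then move [-0.0008 -0.0022  0.0955]
```

Tray pose is confirmed. Lower and release.

Scaled: 0.03 m is 0.6, 0.02 m is 0.4.

shift_gripper(moves=[0, -0.04, 0.6, 0, 0, 0, 0, 0, 0.6, 0, 0, 0, 0, 0, 0.4, 0, 0, 0, 0, 0, 0.2, 0, 0, 0, 0, 0, 0.1, 0, 0, 0, 0, 0, 0, 0, 0, 0, 0, 0, 0, 0, 0, 0])

```text
time: 6.8
position: [0.5273, 0.2773, 0.0319]
tool_rot: [-3.141, -0.002, 0.192]
contact_force: [0.3, -0.5, -0.6]
finger_gap: 0.174
gripper_force: 10.0
```

shift_gripper(moves=[0, 0, 0, 0, 0, 0, 0, 0, 0, 0, 0, 0, 0, 0, 0, 0, 0, 0, 0, 0, 0, 0, 0, 0, 0, 0, 0, 0, 0, 0], aperture=0.30)

```text
time: 7.3
position: [0.5263, 0.2772, 0.0309]
tool_rot: [-3.142, -0.0, 0.193]
contact_force: [-0.9, 0.2, -0.3]
finger_gap: 0.302
gripper_force: 0.0
```

shift_gripper(moves=[0, 0, -0.2, 0, 0, 0, 0, 0, -0.4, 0, 0, 0, 0, 0, -0.8, 0, 0, 0, 0, 0, -0.6, 0, 0, 0, 0, 0, 0, 0, 0, 0.0592, 0, 0, 0, 0, 0, 0.0592, 0, 0, 0, 0, 0, 0.0592, 0, 0, 0, 0, 0, 0])

```text
time: 8.1
position: [0.5264, 0.2772, 0.1316]
tool_rot: [-3.141, -0.001, -0.086]
contact_force: [0.3, 0.3, 0.3]
finger_gap: 0.299
gripper_force: 0.0
```

```bash
python3 plan.py .621 -.1905 .13 -.083
```

```text
rot [-0.    -0.001 -0.003] then move [0.133  0.4582 0.0016]
```

Scaled: 0.04 m is 0.8, 0.03 m is 0.6.

shift_gripper(moves=[0.24, 0.6, 0, 0, 0, 0, 0.24, 0.8, 0, 0, 0, 0, 0.24, 0.8, 0, 0, 0, 0, 0.24, 0.8, 0, 0, 0, 0, 0.24, 0.8, 0, 0, 0, 0, 0.24, 0.8, 0, 0, 0, 0, 0.24, 0.8, 0, 0, 0, 0, 0.24, 0.8, 0, 0, 0, 0, 0.24, 0.8, 0, 0, 0, 0, 0.24, 0.8, 0, 0, 0, 0, 0.24, 0.8, 0, 0, 0, 0, 0, 0.56, 0, 0, 0, 0], aperture=0.5)

```text
time: 9.3
position: [0.6195, -0.1935, 0.1314]
tool_rot: [3.141, -0.002, -0.085]
contact_force: [0.3, 0.5, 0.4]
finger_gap: 0.498
gripper_force: 0.0
```

shift_gripper(moves=[0, 0, 0, 0, 0, 0, 0, 0, 0, 0, 0, 0])

```text
time: 9.5
position: [0.6181, -0.191, 0.1307]
tool_rot: [-3.141, 0.0, -0.086]
contact_force: [0.5, 0.6, 0.6]
finger_gap: 0.5
gripper_force: 0.0
```

```bash
python3 plan.py .621 -.1905 .025 -.083
```

```text
rot [-0.001  0.    -0.003] then move [ 0.0029 -0.0007  0.1057]
```

Scaled: 0.03 m is 0.6, 0.025 m is 0.5.

shift_gripper(moves=[0.06, 0, 0.6, 0, 0, 0, 0, 0, 0.6, 0, 0, 0, 0, 0, 0.5, 0, 0, 0, 0, 0, 0.24, 0, 0, 0, 0, 0, 0.16, 0, 0, 0, 0, 0, 0, 0, 0, 0, 0, 0, 0, 0, 0, 0])

```text
time: 10.2
position: [0.6223, -0.1907, 0.0269]
tool_rot: [3.141, -0.002, -0.086]
contact_force: [-0.6, 0.1, -0.2]
finger_gap: 0.501
gripper_force: 0.0
```

shift_gripper(moves=[0, 0, 0, 0, 0, 0, 0, 0, 0, 0, 0, 0, 0, 0, 0, 0, 0, 0, 0, 0, 0, 0, 0, 0, 0, 0, 0, 0, 0, 0, 0, 0, 0, 0, 0, 0, 0, 0, 0, 0, 0, 0], aperture=0, grip_n=25)

```text
time: 10.9
position: [0.6215, -0.1909, 0.026]
tool_rot: [3.141, -0.0, -0.086]
contact_force: [-0.9, 0.4, 2.2]
finger_gap: 0.116
gripper_force: 25.0
```

shift_gripper(moves=[0, 0, -0.3, 0, 0, 0, 0, 0, -0.6, 0, 0, 0, 0, 0, -0.6, 0, 0, 0, 0, 0, -0.6, 0, 0, 0, 0, 0, 0, 0, 0, -0.0879, 0, 0, 0, 0, 0, -0.0879, 0, 0, 0, 0, 0, 0])

```text
time: 11.6
position: [0.6214, -0.1908, 0.1317]
tool_rot: [3.141, -0.001, 0.19]
contact_force: [-0.6, 0.9, -1.1]
finger_gap: 0.112
gripper_force: 25.0
```

```bash
python3 plan.py .4914 .3393 .13 .193
```

```text
rot [ 0.    -0.001 -0.003] then move [-0.0259 -0.5452  0.0017]
```

Scaled: -0.04 m is -0.8, -0.03 m is -0.6.

shift_gripper(moves=[-0.04, -0.6, 0, 0, 0, 0, -0.04, -0.8, 0, 0, 0, 0, -0.04, -0.8, 0, 0, 0, 0, -0.04, -0.8, 0, 0, 0, 0, -0.04, -0.8, 0, 0, 0, 0, -0.04, -0.8, 0, 0, 0, 0, -0.04, -0.8, 0, 0, 0, 0, -0.04, -0.8, 0, 0, 0, 0, -0.04, -0.8, 0, 0, 0, 0, -0.04, -0.8, 0, 0, 0, 0, -0.04, -0.8, 0, 0, 0, 0, -0.04, -0.8, 0, 0, 0, 0])

```text
time: 12.8
position: [0.5083, 0.2676, 0.1308]
tool_rot: [3.141, 0.0, 0.186]
contact_force: [0.8, -0.6, -0.4]
finger_gap: 0.113
gripper_force: 25.0
```

shift_gripper(moves=[-0.04, -0.8, 0, 0, 0, 0, 0, -0.6, 0, 0, 0, 0, 0, -0.1, 0, 0, 0, 0, 0, 0, 0, 0, 0, 0, 0, 0, 0, 0, 0, 0, 0, 0, 0, 0, 0, 0])

```text
time: 13.4
position: [0.4932, 0.3381, 0.1305]
tool_rot: [3.141, 0.001, 0.188]
contact_force: [1.0, 0.1, -1.0]
finger_gap: 0.114
gripper_force: 25.0
```

```bash
python3 plan.py .4914 .3393 .03 .193;  python3 - <<'E'
from h import *
T=np.array(env.camera_params("wrist")["world_from_camera"]); im=env.capture("wrist")
cv2.imwrite("pics/w3.png",im[:,:,::-1]); np.save("w3.npy",T)
E
```

```text
rot [ 0.001  0.001 -0.005] then move [-0.0015 -0.0016  0.1005]
```

View pics/w3.png

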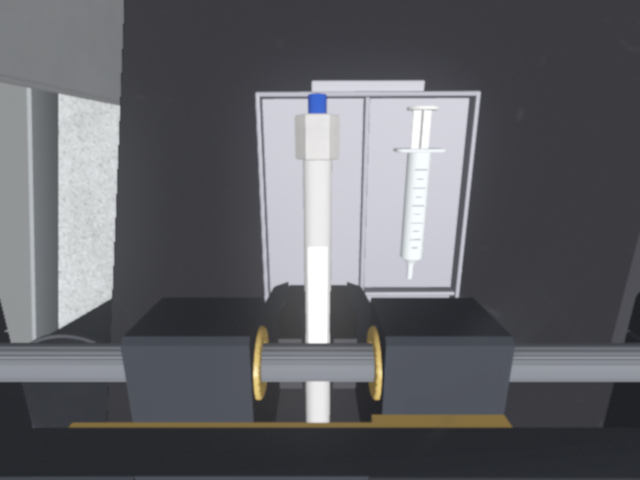

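The syringe lies in its pocket (plunger (422,107), nozzle (410,277)). The column is level, with its far tip at (317,95) over the lane. I'll check numerically.

Run:
```python
from h import *
T=np.load("w3.npy"); th=np.radians(11.05); M=np.array([[np.cos(th),np.sin(th)],[-np.sin(th),np.cos(th)]])
f=lambda p:M@(p[:2]-[.498,.3054])
print("plun",f(plane("wrist",(422,107),.014,T)),"nozz",f(plane("wrist",(410,277),.014,T)),"tip",f(plane("wrist",(317,95),.1145,T)),"tcp",f(env.state()["position"]))
```

```text
plun [ 0.09108708 -0.03217171] nozz [-0.02271968 -0.03182489] tip [0.08602533 0.03394573] tcp [0.00165395 0.03298315]
```

shift_gripper(moves=[0, -0.03, 0.6, 0, 0, 0, 0, 0, 0.6, 0, 0, 0, 0, 0, 0.5, 0, 0, 0, 0, 0, 0.2, 0, 0, 0, 0, 0, 0.1, 0, 0, 0, 0, 0, 0, 0, 0, 0, 0, 0, 0, 0, 0, 0])

```text
time: 14.15
position: [0.4939, 0.3414, 0.0321]
tool_rot: [-3.141, -0.002, 0.189]
contact_force: [0.8, -0.1, -2.0]
finger_gap: 0.116
gripper_force: 25.0
```

Scaled: 0.001 m is 0.02.

shift_gripper(moves=[0, 0, 0.02, 0, 0, 0, 0, 0, 0, 0, 0, 0, 0, 0, 0, 0, 0, 0, 0, 0, 0, 0, 0, 0, 0, 0, 0, 0, 0, 0], aperture=0.27)

```text
time: 14.65
position: [0.4928, 0.3411, 0.03]
tool_rot: [-3.141, -0.0, 0.19]
contact_force: [0.2, 0.7, 0.3]
finger_gap: 0.268
gripper_force: 0.0
```

shift_gripper(moves=[0, 0, -0.2, 0, 0, 0, 0, 0, -0.4, 0, 0, 0, 0, 0, -0.8, 0, 0, 0, 0, 0, -0.6, 0, 0, 0, 0, 0, 0, 0, 0, 0.07, 0, 0, 0, 0, 0, 0.07, 0, 0, 0, 0, 0, 0, 0, 0, 0, 0, 0, 0])

```text
time: 15.45
position: [0.4927, 0.341, 0.13]
tool_rot: [-3.141, -0.0, -0.028]
contact_force: [0.4, 0.6, 0.3]
finger_gap: 0.274
gripper_force: 0.0
```

```bash
python3 plan.py .478 -.1677 .13 -.035
```

```text
rot [-0.    -0.     0.007] then move [0.0031 0.5089 0.    ]
```

Scaled: 0.04 m is 0.8, 0.03 m is 0.6, 0.007 rad / 1.5708 = 0.0045.

shift_gripper(moves=[0, 0.6, 0, 0, 0, 0.0045, 0, 0.8, 0, 0, 0, 0, 0, 0.8, 0, 0, 0, 0, 0, 0.8, 0, 0, 0, 0, 0, 0.8, 0, 0, 0, 0, 0, 0.8, 0, 0, 0, 0, 0, 0.8, 0, 0, 0, 0, 0, 0.8, 0, 0, 0, 0, 0, 0.8, 0, 0, 0, 0, 0, 0.8, 0, 0, 0, 0, 0, 0.8, 0, 0, 0, 0, 0, 0.8, 0, 0, 0, 0], aperture=0.5)

```text
time: 16.65
position: [0.475, -0.1303, 0.1297]
tool_rot: [-3.141, 0.0, -0.035]
contact_force: [0.5, -0.5, -0.1]
finger_gap: 0.502
gripper_force: 0.0
```

shift_gripper(moves=[0.06, 0.6, 0, 0, 0, 0, 0, 0.18, 0, 0, 0, 0, 0, 0, 0, 0, 0, 0, 0, 0, 0, 0, 0, 0])

```text
time: 17.05
position: [0.4767, -0.1669, 0.1294]
tool_rot: [-3.141, 0.001, -0.037]
contact_force: [-0.2, -0.7, 0.3]
finger_gap: 0.502
gripper_force: 0.0
```

```bash
python3 plan.py .478 -.1677 .025 -.035
python3 -c "
from h import *
T=np.load('w1.npy')
for u in [(54,102),(92,259)]: print(plane('wrist',u,.009,T))"
```

```text
rot [-0.001  0.001 -0.002] then move [0.0014 0.0007 0.1044]
[ 0.53738555 -0.16682774  0.009     ]
[ 0.41823304 -0.16428405  0.009     ]
```

Consistent. Grasp the short column.

Scaled: 0.03 m is 0.6, 0.025 m is 0.5.

shift_gripper(moves=[0.02, 0, 0.6, 0, 0, 0, 0, 0, 0.6, 0, 0, 0, 0, 0, 0.5, 0, 0, 0, 0, 0, 0.24, 0, 0, 0, 0, 0, 0.14, 0, 0, 0, 0, 0, 0, 0, 0, 0, 0, 0, 0, 0, 0, 0])

```text
time: 17.75
position: [0.4789, -0.1678, 0.0267]
tool_rot: [3.141, -0.002, -0.037]
contact_force: [0.5, -0.3, -0.8]
finger_gap: 0.499
gripper_force: 0.0
```

shift_gripper(moves=[0, 0, 0, 0, 0, 0, 0, 0, 0, 0, 0, 0, 0, 0, 0, 0, 0, 0, 0, 0, 0, 0, 0, 0, 0, 0, 0, 0, 0, 0, 0, 0, 0, 0, 0, 0, 0, 0, 0, 0, 0, 0], aperture=0, grip_n=25)

```text
time: 18.45
position: [0.4781, -0.168, 0.0259]
tool_rot: [3.141, -0.0, -0.037]
contact_force: [-0.2, -0.8, 2.3]
finger_gap: 0.114
gripper_force: 25.0
```

shift_gripper(moves=[0, 0, -0.3, 0, 0, 0, 0, 0, -0.6, 0, 0, 0, 0, 0, -0.6, 0, 0, 0, 0, 0, -0.6, 0, 0, 0, 0, 0, 0, 0, 0, -0.0668, 0, 0, 0, 0, 0, -0.0668, 0, 0, 0, 0, 0, 0])

```text
time: 19.15
position: [0.4778, -0.1677, 0.1306]
tool_rot: [-3.141, 0.0, 0.173]
contact_force: [-0.5, -0.1, -1.1]
finger_gap: 0.11
gripper_force: 25.0
```

```bash
python3 plan.py .5166 .0673 .13 .173
```

```text
rot [-0.  0.  0.] then move [ 0.0787 -0.2248  0.0006]
```

Scaled: -0.04 m is -0.8, -0.03 m is -0.6.

shift_gripper(moves=[0.24, -0.5, 0, 0, 0, 0, 0.28, -0.8, 0, 0, 0, 0, 0.28, -0.8, 0, 0, 0, 0, 0.28, -0.8, 0, 0, 0, 0, 0.28, -0.8, 0, 0, 0, 0, 0.22, -0.6, 0, 0, 0, 0, 0, -0.2, 0, 0, 0, 0, 0, 0, 0, 0, 0, 0, 0, 0, 0, 0, 0, 0])

```text
time: 20.05
position: [0.5165, 0.0666, 0.1302]
tool_rot: [3.141, 0.001, 0.172]
contact_force: [0.2, -0.3, -1.2]
finger_gap: 0.119
gripper_force: 25.0
```

```bash
python3 plan.py .5166 .0673 .029 .173;  python3 - <<'E'
from h import *
T=np.array(env.camera_params("wrist")["world_from_camera"]); im=env.capture("wrist")
cv2.imwrite("pics/w4.png",im[:,:,::-1]); np.save("w4.npy",T)
th=np.radians(9.9)
for x,y in [(.1195,.036),(.1195,-.036),(.029,.033)]: print(proj("wrist",(.5604+np.cos(th)*x-np.sin(th)*y,.075+np.sin(th)*x+np.cos(th)*y,.014),T))
E
```

```text
rot [ 0.001  0.001 -0.001] then move [ 0.0002 -0.0006  0.1012]
[255.10363105 -31.53074452]
[380.85528372 -31.53477099]
[266.34837723 133.66411846]
```

View pics/w4.png

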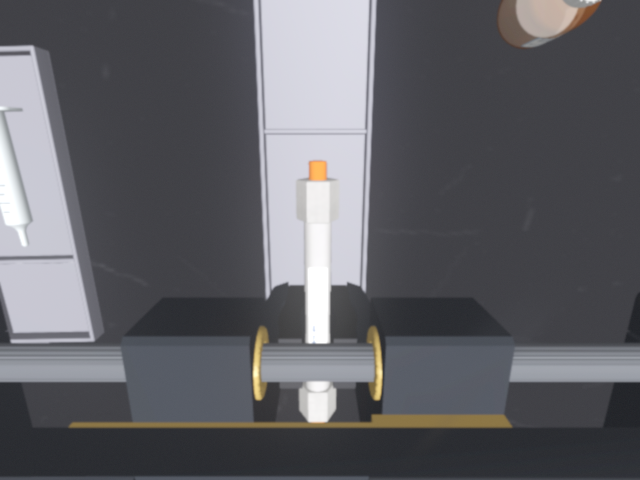

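The divider at row ≈132 and the walls at columns 265 to 370 match the prediction, and the column is centred at 318. Lower and release it, then go to the cutter.

Scaled: 0.03 m is 0.6, 0.025 m is 0.5.

shift_gripper(moves=[0, -0.01, 0.6, 0, 0, 0, 0, 0, 0.6, 0, 0, 0, 0, 0, 0.5, 0, 0, 0, 0, 0, 0.22, 0, 0, 0, 0, 0, 0.1, 0, 0, 0, 0, 0, 0, 0, 0, 0, 0, 0, 0, 0, 0, 0])

```text
time: 20.8
position: [0.5182, 0.0675, 0.0308]
tool_rot: [3.141, -0.002, 0.172]
contact_force: [-0.4, 0.1, -0.1]
finger_gap: 0.111
gripper_force: 25.0
```

shift_gripper(moves=[0, 0, 0, 0, 0, 0, 0, 0, 0, 0, 0, 0, 0, 0, 0, 0, 0, 0, 0, 0, 0, 0, 0, 0, 0, 0, 0, 0, 0, 0], aperture=0.27)

```text
time: 21.3
position: [0.5171, 0.068, 0.0298]
tool_rot: [3.142, -0.0, 0.173]
contact_force: [-0.5, -0.2, 0.1]
finger_gap: 0.271
gripper_force: 0.0
```

shift_gripper(moves=[0, 0, -0.2, 0, 0, 0, 0, 0, -0.4, 0, 0, 0, 0, 0, -0.8, 0, 0, 0, 0, 0, -0.6, 0, 0, 0, 0, 0, 0, 0, 0, 0.0127, 0, 0, 0, 0, 0, 0, 0, 0, 0, 0, 0, 0])

```text
time: 22.0
position: [0.516, 0.0678, 0.1288]
tool_rot: [-3.141, 0.002, 0.153]
contact_force: [-0.4, -0.0, -0.1]
finger_gap: 0.272
gripper_force: 0.0
```

```bash
python3 -c "
from h import *
T=np.load('w1.npy')
p=[plane('wrist',u,.013,T) for u in [(167,125),(189,212)]]; print(p,(p[0]+p[1])/2,np.linalg.norm(p[0]-p[1]),np.arctan2(*(p[0]-p[1])[1::-1]))"
python3 plan.py .481 -.2485 .13 .15
```

```text
[array([ 0.51451736, -0.24654806,  0.013     ]), array([ 0.45023121, -0.25094365,  0.013     ])] [ 0.48237428 -0.24874586  0.013     ] 0.0644362548209554 0.06826914478532925
rot [-0.     0.002  0.003] then move [-0.0819  0.3075 -0.0012]
```

Scaled: 0.04 m is 0.8, 0.03 m is 0.6, 0.02 rad / 1.5708 = 0.0127.

shift_gripper(moves=[-0.18, 0.5, 0, 0, 0, 0.0127, -0.2, 0.8, 0, 0, 0, 0, -0.2, 0.8, 0, 0, 0, 0, -0.2, 0.8, 0, 0, 0, 0, -0.2, 0.8, 0, 0, 0, 0, -0.2, 0.8, 0, 0, 0, 0, -0.2, 0.8, 0, 0, 0, 0, -0.2, 0.6, 0, 0, 0, 0, 0, 0.2, 0, 0, 0, 0, 0, 0, 0, 0, 0, 0, 0, 0, 0, 0, 0, 0], aperture=0.65)

```text
time: 23.1
position: [0.4791, -0.2438, 0.1286]
tool_rot: [-3.14, 0.002, 0.133]
contact_force: [0.1, -0.3, 0.2]
finger_gap: 0.647
gripper_force: 0.0
```

```bash
python3 plan.py .482 -.2487 .028 .13
```

```text
rot [-0.002  0.002  0.003] then move [0.0022 0.0052 0.1006]
```

Scaled: 0.03 m is 0.6, 0.025 m is 0.5.

shift_gripper(moves=[0.04, 0.1, 0.6, 0, 0, 0, 0, 0, 0.6, 0, 0, 0, 0, 0, 0.5, 0, 0, 0, 0, 0, 0.2, 0, 0, 0, 0, 0, 0.1, 0, 0, 0, 0, 0, 0, 0, 0, 0, 0, 0, 0, 0, 0, 0])

```text
time: 23.8
position: [0.4833, -0.2498, 0.0309]
tool_rot: [3.14, -0.002, 0.133]
contact_force: [-0.3, -0.1, 0.0]
finger_gap: 0.649
gripper_force: 0.0
```

shift_gripper(moves=[0, 0, 0, 0, 0, 0, 0, 0, 0, 0, 0, 0, 0, 0, 0, 0, 0, 0, 0, 0, 0, 0, 0, 0, 0, 0, 0, 0, 0, 0, 0, 0, 0, 0, 0, 0, 0, 0, 0, 0, 0, 0], aperture=0, grip_n=20)

```text
time: 24.5
position: [0.4826, -0.2499, 0.0302]
tool_rot: [3.141, -0.0, 0.133]
contact_force: [-1.9, 0.6, 5.4]
finger_gap: 0.354
gripper_force: 20.0
```

shift_gripper(moves=[0, 0, -0.3, 0, 0, 0, 0, 0, -0.6, 0, 0, 0, 0, 0, -0.6, 0, 0, 0, 0, 0, -0.6, 0, 0, -0.0255, 0, 0, 0, 0, 0, 0, 0, 0, 0, 0, 0, 0])

```text
time: 25.1
position: [0.4827, -0.25, 0.1358]
tool_rot: [3.14, -0.002, 0.172]
contact_force: [-0.1, 0.4, 0.3]
finger_gap: 0.351
gripper_force: 20.0
```

```bash
python3 plan.py .6328 .0876 .13 .173
```

```text
rot [ 0.001 -0.002 -0.001] then move [ 0.206  -0.3067  0.0058]
```

Scaled: -0.033 m is -0.66, -0.022 m is -0.44.

shift_gripper(moves=[0.32, -0.44, 0, 0, 0, 0, 0.44, -0.66, 0, 0, 0, 0, 0.44, -0.66, 0, 0, 0, 0, 0.44, -0.66, 0, 0, 0, 0, 0.44, -0.66, 0, 0, 0, 0, 0.44, -0.66, 0, 0, 0, 0, 0.44, -0.66, 0, 0, 0, 0, 0.44, -0.66, 0, 0, 0, 0, 0.44, -0.66, 0, 0, 0, 0, 0.28, -0.4, 0, 0, 0, 0, 0, 0, 0, 0, 0, 0, 0, 0, 0, 0, 0, 0])

```text
time: 26.3
position: [0.6311, 0.0872, 0.1325]
tool_rot: [3.141, 0.004, 0.174]
contact_force: [-0.6, -0.4, -1.1]
finger_gap: 0.353
gripper_force: 20.0
```

```bash
python3 plan.py .6328 .0876 .039 .173;  python3 - <<'E'
from h import *
T=np.array(env.camera_params("wrist")["world_from_camera"]); im=env.capture("wrist")
cv2.imwrite("pics/w5.png",im[:,:,::-1]); np.save("w5.npy",T)
E
```

```text
rot [0.    0.004 0.001] then move [ 0.0017 -0.0001  0.0935]
```

View pics/w5.png

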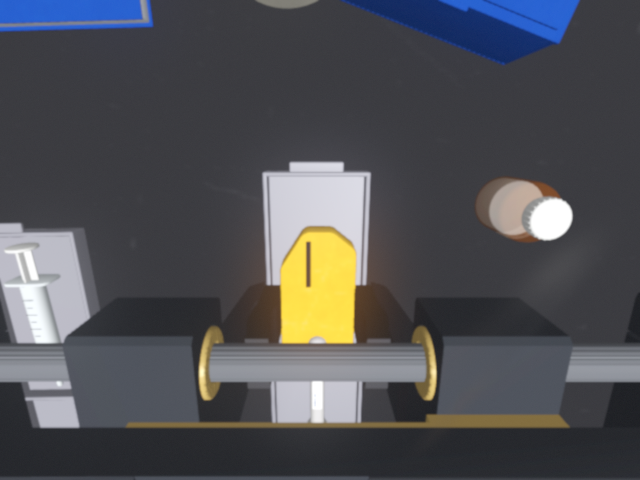

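The cutter is aligned in the jaws, with its far end at (318,227). The tray's far rim is at row 173, columns 264 to 370, and the bottle cap is at (547,219). I'll check the cutter offset and the bottle position.

Run:
```python
from h import *
T=np.load("w5.npy"); th=np.radians(9.9); M=np.array([[np.cos(th),np.sin(th)],[-np.sin(th),np.cos(th)]])
f=lambda p:M@(p[:2]-[.5604,.075])
print("cutter far end",f(plane("wrist",(318,227),.115,T)),"rim mid",f(plane("wrist",(317,173),.014,T)),"tcp",f(env.state()["position"]))
print("cap",plane("wrist",(547,219),.062,T), "tri with top",tri(ray("wrist",(547,219),T),ray("top",(240+272/2.8-.3,160+44/2.8-.3))))
```

```text
cutter far end [0.10675956 0.00093985] rim mid [0.12024122 0.00134293] tcp [ 0.07163795 -0.00080535]
cap [ 0.67971567 -0.03153523  0.062     ] tri with top (array([ 0.67995799, -0.0348686 ,  0.05778376]), np.float64(0.0015091653562731538))
```

Careful with the scale: shifts go in shares of 50 mm and turns go in shares of pi/2 rad. That gives: 0.03 m is 0.6, 0.02 m is 0.4.

shift_gripper(moves=[0, -0.02, 0.6, 0, 0, 0, 0, 0, 0.6, 0, 0, 0, 0, 0, 0.4, 0, 0, 0, 0, 0, 0.2, 0, 0, 0, 0, 0, 0.06, 0, 0, 0, 0, 0, 0, 0, 0, 0, 0, 0, 0, 0, 0, 0])

```text
time: 27.05
position: [0.6335, 0.0879, 0.0431]
tool_rot: [3.141, -0.002, 0.172]
contact_force: [0.3, 0.3, -0.6]
finger_gap: 0.348
gripper_force: 20.0
```

```bash
python3 plan.py .6328 .0876 .039 .173
```

```text
rot [ 0.    -0.002 -0.001] then move [-0.0007  0.0002  0.0041]
```

shift_gripper(moves=[0, 0, 0, 0, 0, 0, 0, 0, 0, 0, 0, 0, 0, 0, 0, 0, 0, 0, 0, 0, 0, 0, 0, 0, 0, 0, 0, 0, 0, 0], aperture=0.5)

```text
time: 27.55
position: [0.6325, 0.0882, 0.0419]
tool_rot: [3.142, -0.0, 0.173]
contact_force: [0.3, 0.1, -0.3]
finger_gap: 0.505
gripper_force: 0.0
```

shift_gripper(moves=[0, 0, -0.4, 0, 0, 0, 0, 0, -0.8, 0, 0, 0, 0, 0, -0.8, 0, 0, 0, 0, 0, 0, 0, 0, 0.0637, 0, 0, 0, 0, 0, 0.0637, 0, 0, 0, 0, 0, 0, 0, 0, 0, 0, 0, 0], aperture=0.75)

```text
time: 28.25
position: [0.6321, 0.0882, 0.1414]
tool_rot: [3.142, 0.001, -0.025]
contact_force: [0.3, -0.9, -0.6]
finger_gap: 0.75
gripper_force: 0.0
```

```bash
python3 plan.py .680 -.0335 .13 -.03
```

Run:
```python
from h import *
im=env.capture("top"); crop(im[:,:,::-1],120,170,360,335,3.2,"pics/t2.png")
```

```text
rot [0.    0.001 0.005] then move [0.0515 0.1202 0.0114]
```

View pics/t2.png

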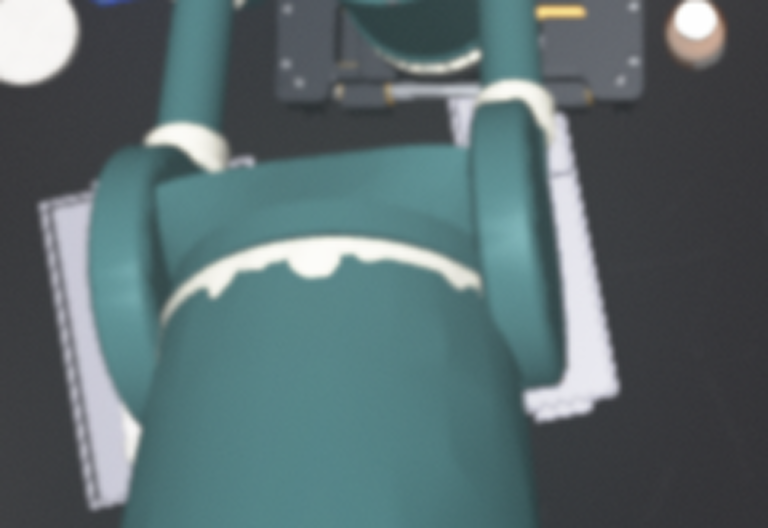

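The arm blocks that view, with only the bottle visible at the upper right. I'll carry on with the bottle and check afterwards.

Scaled: 0.03 m is 0.6, 0.013 m is 0.26.

shift_gripper(moves=[0.26, 0.6, 0, 0, 0, 0, 0.26, 0.6, 0, 0, 0, 0, 0.26, 0.6, 0, 0, 0, 0, 0.25, 0.6, 0, 0, 0, 0, 0, 0, 0, 0, 0, 0, 0, 0, 0, 0, 0, 0])

```text
time: 28.9
position: [0.6804, -0.0337, 0.1409]
tool_rot: [-3.141, 0.001, -0.028]
contact_force: [0.5, 0.5, -0.4]
finger_gap: 0.749
gripper_force: 0.0
```

```bash
python3 plan.py .680 -.034 .038 -.03
```

```text
rot [-0.001  0.001  0.002] then move [-0.0003  0.0003  0.1029]
```

Scaled: 0.03 m is 0.6, 0.025 m is 0.5.

shift_gripper(moves=[0, 0, 0.6, 0, 0, 0, 0, 0, 0.6, 0, 0, 0, 0, 0, 0.5, 0, 0, 0, 0, 0, 0.24, 0, 0, 0, 0, 0, 0.12, 0, 0, 0, 0, 0, 0, 0, 0, 0, 0, 0, 0, 0, 0, 0])

```text
time: 29.6
position: [0.6817, -0.0329, 0.0401]
tool_rot: [3.142, -0.002, -0.027]
contact_force: [-0.7, 0.1, -1.0]
finger_gap: 0.748
gripper_force: 0.0
```

shift_gripper(moves=[0, 0, 0, 0, 0, 0, 0, 0, 0, 0, 0, 0, 0, 0, 0, 0, 0, 0, 0, 0, 0, 0, 0, 0, 0, 0, 0, 0, 0, 0, 0, 0, 0, 0, 0, 0, 0, 0, 0, 0, 0, 0], aperture=0, grip_n=20)

```text
time: 30.3
position: [0.681, -0.0334, 0.0393]
tool_rot: [3.141, -0.001, -0.027]
contact_force: [-0.7, -1.6, 4.4]
finger_gap: 0.418
gripper_force: 20.0
```

shift_gripper(moves=[0, 0, -0.3, 0, 0, 0, 0, 0, -0.6, 0, 0, 0, 0, 0, -0.6, 0, 0, 0, 0, 0, -0.6, 0, 0, -0.07, 0, 0, 0, 0, 0, -0.07, 0, 0, 0, 0, 0, 0, 0, 0, 0, 0, 0, 0])

```text
time: 31.0
position: [0.6799, -0.033, 0.1432]
tool_rot: [-3.141, 0.001, 0.19]
contact_force: [-0.7, -0.3, -1.0]
finger_gap: 0.42
gripper_force: 20.0
```

```bash
python3 plan.py .4384 .2586 .14 .193
```

```text
rot [-0.001  0.001 -0.003] then move [-0.1811 -0.3325  0.0032]
```

Scaled: -0.036 m is -0.72, -0.034 m is -0.68.

shift_gripper(moves=[-0.28, -0.52, 0, 0, 0, 0, -0.4, -0.72, 0, 0, 0, 0, -0.4, -0.72, 0, 0, 0, 0, -0.4, -0.72, 0, 0, 0, 0, -0.4, -0.72, 0, 0, 0, 0, -0.4, -0.72, 0, 0, 0, 0, -0.4, -0.72, 0, 0, 0, 0, -0.4, -0.72, 0, 0, 0, 0, -0.32, -0.68, 0, 0, 0, 0, -0.22, -0.4, 0, 0, 0, 0, 0, 0, 0, 0, 0, 0, 0, 0, 0, 0, 0, 0])

```text
time: 32.2
position: [0.4386, 0.2578, 0.1428]
tool_rot: [3.141, 0.002, 0.193]
contact_force: [1.4, -0.2, -0.8]
finger_gap: 0.427
gripper_force: 20.0
```

```bash
python3 plan.py .4384 .2586 .0435 .193;  python3 - <<'E'
from h import *
T=np.array(env.camera_params("wrist")["world_from_camera"]); im=env.capture("wrist")
cv2.imwrite("pics/w6.png",im[:,:,::-1]); np.save("w6.npy",T)
E
```

```text
rot [0.001 0.002 0.   ] then move [-0.     -0.0008  0.0993]
```

View pics/w6.png

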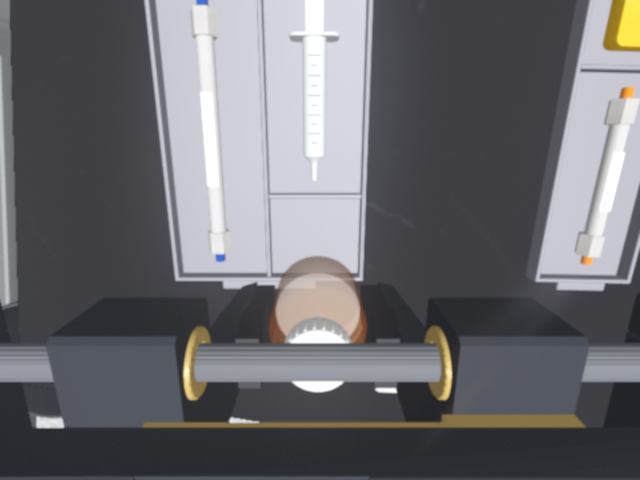

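The long column, syringe and short column lie in their compartments. The small pocket spans rows 198 to 275 around column 316, and the bottle is held upright. I'll verify the pocket centre, then place it.

Scaled: 0.03 m is 0.6, 0.02 m is 0.4.

```bash
python3 -c "
from h import *
T=np.load('w6.npy')
a=[plane('wrist',u,.014,T) for u in [(316,196),(316,279)]]; print(a,(a[0]+a[1])/2)"
```

```text
[array([0.46965014, 0.26595638, 0.014     ]), array([0.40847018, 0.25403547, 0.014     ])] [0.43906016 0.25999593 0.014     ]
```

shift_gripper(moves=[0, -0.02, 0.6, 0, 0, 0, 0, 0, 0.6, 0, 0, 0, 0, 0, 0.4, 0, 0, 0, 0, 0, 0.2, 0, 0, 0, 0, 0, 0.12, 0, 0, 0, 0, 0, 0, 0, 0, 0, 0, 0, 0, 0, 0, 0])

```text
time: 32.95
position: [0.4402, 0.2591, 0.0486]
tool_rot: [-3.141, -0.001, 0.192]
contact_force: [-0.0, -0.4, -0.8]
finger_gap: 0.423
gripper_force: 20.0
```

```bash
python3 plan.py .4384 .2586 .0435 .193
```

```text
rot [-0.    -0.001 -0.001] then move [-0.0019  0.0002  0.0051]
```

Scaled: 0.003 m is 0.06, 0.001 m is 0.02.

shift_gripper(moves=[0, 0, 0.06, 0, 0, 0, 0, 0, 0.02, 0, 0, 0, 0, 0, 0, 0, 0, 0, 0, 0, 0, 0, 0, 0])

```text
time: 33.35
position: [0.4393, 0.2591, 0.044]
tool_rot: [-3.141, -0.0, 0.193]
contact_force: [0.1, -0.3, -0.8]
finger_gap: 0.42
gripper_force: 20.0
```

shift_gripper(moves=[0, 0, 0.01, 0, 0, 0, 0, 0, 0, 0, 0, 0, 0, 0, 0, 0, 0, 0, 0, 0, 0, 0, 0, 0, 0, 0, 0, 0, 0, 0], aperture=0.6)

```text
time: 33.85
position: [0.4393, 0.259, 0.0433]
tool_rot: [-3.142, -0.0, 0.193]
contact_force: [0.3, -0.4, 0.2]
finger_gap: 0.599
gripper_force: 0.0
```

shift_gripper(moves=[0, 0, -0.2, 0, 0, 0, 0, 0, -0.6, 0, 0, 0, 0, 0, -0.8, 0, 0, 0, 0, 0, -0.8, 0, 0, 0, 0, 0.8, 0, 0, 0, 0, 0, 0.8, 0, 0, 0, 0, 0, 0.8, 0, 0, 0, 0, 0, 0.8, 0, 0, 0, 0, 0, 0.8, 0, 0, 0, 0, 0, 0.8, 0, 0, 0, 0, 0, 0.8, 0, 0, 0, 0, 0, 0.8, 0, 0, 0, 0])

```text
time: 35.05
position: [0.5007, -0.0568, 0.1642]
tool_rot: [3.141, -0.001, 0.193]
contact_force: [0.7, 0.3, 0.5]
finger_gap: 0.603
gripper_force: 0.0
```

shift_gripper(moves=[0, 0.8, 0, 0, 0, 0, 0, 0.8, 0, 0, 0, 0, 0, 0.8, 0, 0, 0, 0, 0, 0.8, 0, 0, 0, 0, 0, 0.8, 0, 0, 0, 0, 0, 0.8, 0, 0, 0, 0, 0, 0, 0, 0, 0, 0, 0, 0, 0, 0, 0, 0, 0, 0, 0, 0, 0, 0])

```text
time: 35.95
position: [0.5461, -0.2897, 0.1633]
tool_rot: [-3.141, 0.0, 0.193]
contact_force: [-0.2, 0.7, 0.1]
finger_gap: 0.603
gripper_force: 0.0
```

Run:
```python
from h import *
im=env.capture("top"); crop(im[:,:,::-1],120,160,360,340,3.2,"pics/t3.png")
```

```text
(no output)
```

View pics/t3.png

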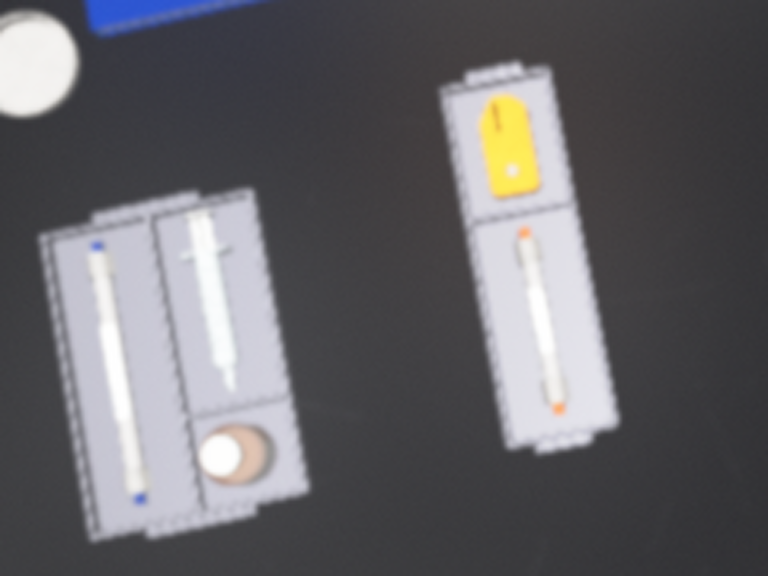

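All five sit in their compartments: column tips (97,245)/(139,498) and (523,232)/(558,408), syringe (200,213)/(232,390), cutter (488–540, 95–197), cap (220,455). A last numerical check comes before handing in.

Run:
```python
from h import *
def f(p,o,d):
    t=np.radians(d); return (np.array([[np.cos(t),np.sin(t)],[-np.sin(t),np.cos(t)]])@(p[:2]-o)).round(4)
W=((.498,.3054),11.05);N=((.5604,.075),9.9)
g=lambda x,y,z:plane("top",(120+x/3.2-.35,160+y/3.2-.35),z)
m=lambda a,b,z:(g(*a,z)+g(*b,z))/2
print("long",f(m((97,245),(139,498),.012),*W),"syr",f(m((200,213),(232,390),.014),*W),"cap",f(g(220,455,.065),*W))
print("short",f(m((523,232),(558,408),.012),*N),"cut",f(m((505,96),(516,197),.016),*N))
```

```text
long [0.0025 0.0367] syr [ 0.0324 -0.0342] cap [-0.0683 -0.0348]
short [-0.042   0.0006] cut [ 0.0722 -0.0017]
```

All are well within tolerance.

```bash
python3 -c "
from workcell import env
print(env.finish_job())"
```

```text
the job is handed in; nothing more can be done
None
```

I handed the job in at about 36 s on the robot's clock: in the last picture all five items sit in their compartments within 3 mm of centre, and I never went near the small syringe. The hand-in returned no verdict.

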